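# Find and mark the balance point of a weighted brass bar

### The job

The brass bar lying in the balancing stand has a weight shut in somewhere inside it. Slide it lengthways along the stand's supporting edge, without forcing it against the stand, until it stays level on the edge by itself when you let go; then, with the bar free and balanced, press the black button of the stand fully down so that its pin marks the bar there, and let the button come back up, leaving the bar balanced and level. The pin must not be driven onto a tipped bar, and the jar, the charcoal block and the file must stay where they are.

Things in the scene. Friction and masses are not known exactly. Their poses are not given: they have to be found in the camera images.
- stand: Balancing stand fixed to the bench. Dark steel base 80 x 190 x 10 mm; origin at the centre of its underside, on the bench; its y is the way the bar runs and slides, z up. Catch posts 8 x 8 mm under the bar at y = +-78 mm, tops 37 mm up, let the bar tip only about 0.1 rad either way.
- edge (a point): Middle of the stand's steel supporting edge, 45 mm straight above the stand's origin. The edge is flat, 8 mm wide along the bar: the bar stays level when its centre of mass is within 4 mm of it, though after release it may rock for some seconds. Cheeks 24 mm long, 20 mm apart (2 mm clear of the bar each side) carry a bridge 14 mm long, 36 mm wide, underside 3 mm above a level bar, top 77.5 mm above the bench.
- bar: Brass bar, 260 long (its y, same way as the stand's) x 16 wide x 12 mm high, about 0.4 kg; a weight is fixed inside, so it balances up to 26 mm from its middle, either way. Origin at its centre, 51 mm above the bench when level on the edge. It starts under the bridge, on the edge, its middle 35 to 50 mm off the edge toward the stand's -y, that end tipped down on a catch post.
- plunger (a joint): Travel of the button of the stand, m: 0 = up (a spring returns it), 0.012 = fully down on its stop. Inside it a pin, spring-loaded too (about 4 N on the bar at most), meets a level bar after about 4 mm of travel. Holding the button fully down takes about 8 N.
- plunger_top (a point): Centre of the top of the round black button (26 mm across) above the bridge, right over the edge; 102.5 mm above the bench when up; press straight down.
- pin: Steel marking pin, 5 mm thick, under the button; it comes down through the bridge right above the edge. Origin at its lower tip.
- flux_jar: Small white jar with yellow lid, 46 mm across, 41 mm high, behind the stand; origin at the centre of its underside. To be left alone.
- charcoal_block: Black block 45 x 71 x 22 mm behind the stand; origin at the centre of its underside. To be left alone.
- file_steel: Steel file with black round handle, 170 x 15 x 15 mm, lying at the right front of the bench; origin at the centre of its underside. To be left alone.

How it is judged:
By the outcome, as a careful person would: the job done as asked, in the order asked, and still so for the second after the job is handed in, with the robot touching nothing.
It also fails if it takes over 72 s, if anything falls off the work surface, if the arm or the gripper's body presses on something with over 40 N, if the wrist force passes 120 N, or if a joint passes its speed limit or range.

### The arm

A 7-joint arm with a two-finger parallel gripper is mounted at the origin on a cart in front of the work surface, level with it; the furniture and walls round the work are solid. World frame = base frame: x ahead of the robot, y to its left, z up, the work surface at z = 0. Lengths are in m, angles in rad, forces in N, time in s.
With the tool pointing down it reaches from about 0.425 to 0.875 m from the base axis. Payload 4.7 kg.
Tool frame: the origin (TCP) lies on the front face of the gripper's body, between the roots of the fingers; the fingertips stand 73 mm ahead of it and the grasp point (between the pads) lies 54 mm ahead of it; z points along the fingers, y is the line along which they close (so a half turn about z gives the same grasp; the last joint's range is limited). The gripper opens to 85 mm and grips with 20 to 120 N. Pads are 22 mm wide; open, the fingers measure 114 mm over their backs; the gripper's body (76 mm by 85 mm) begins 54 mm behind the grasp point. The pads swing forward as they close: fully open they stand 13 mm farther back than shut.
Start: joints at [1.125, 0.321, -0.07, 1.45, 0.023, 1.371, -0.057], TCP at [0.288, -0.583, 0.304] pointing down, gripper open.
Joint ranges: [-2.86, 2.86], [-0.3, 2.09], [-1.38, 1.24], [0.06, 2.45], [-1.56, 4.7], [0.09, 2.05], [-2.69, 2.69]. Speed limits (rad/s): [2.57, 2.57, 3.14, 3.14, 3.14, 3.14, 3.14].

### API

Orientations are given as a unit quaternion [w, x, y, z].
In Python, from workcell import reach, servo_line, goto_joints, grip, pause, inverse_kinematics, capture, Unreachable, finish_job, read_time_s, read_qpos, read_joint_vel, read_tau, read_tcp_pos, read_tool_rot, read_ft_force, read_moment, read_opening gives the robot as it stands. The module is installed in compiled form; this text tells all that it offers. Calls block until the motion is done:
- reach(position, orientation): joint-space move of the TCP to a pose.
- servo_line(position, velocity=0.15, frame=None, max_force=None): straight line of the TCP; frame=None keeps the orientation; velocity is the mean speed in m/s. With max_force (N) it stops when the force on the tool has changed by that much, and returns True; else False.
- goto_joints(angles): joint-space move.
- grip(opening, effort=None): finger opening in m; effort is the grip in N (None keeps the last); returns when the fingers have stopped.
- pause(seconds).
- inverse_kinematics(position, orientation): joint angles nearest the present ones, or None.
- capture(name): name is "scene" or "side" or "wrist"; returns a dict with "img" (384x512x3 uint8, red, green, blue), "camera_matrix" (3x3 intrinsics, pixels), "dist" ([k1, k2, p1, p2, k3] as OpenCV has them; the pictures are not rectified), "rvec" (rotation vector, rad) and "tvec" (3), from world to camera coordinates, as OpenCV has them. Camera axes: x right, y down, z forward; pixel columns grow to the right and rows downward; lengths in m; the calibration is good to about 2 mm. A picture is of the moment at which its call begins. There is no depth.
A pose or a line that the arm cannot do raises Unreachable and nothing moves.
- finish_job(): hands the job in, once; it reports no verdict.
Readings, each from a call of its own:
- read_time_s(): time.
- read_qpos(): joint angles.
- read_joint_vel(): joint speeds.
- read_tau(): joint torques, N m.
- read_tcp_pos(): TCP position.
- read_tool_rot(): TCP orientation.
- read_ft_force(): force on the tool from outside, world axes, zero at the start.
- read_moment(): the same for the moment, N m.
- read_opening(): finger opening in m.
Only numpy, scipy, OpenCV 4.12 (cv2) and the standard library are available. Lean on these libraries where they do the work, as an engineer would, in place of code of your own. Each camera call takes 0.05 s, during which the arm holds its last target. There are 200 camera calls.

## Working session

There is one attempt and no reset: what is moved stays moved. The work goes in short steps, each a Python script; the robot and the scene stay as the last script left them, time stands still between calls to the robot, and variables do not carry over. Pictures are saved under pics/ and viewed, on a budget of 10 in all, crops included, one or two more only if the job needs it, and the job is handed in when it is done.

```bash
mkdir -p pics; python3 - <<'E'
from workcell import *
import cv2,numpy as np,pickle
d={n:capture(n) for n in("scene","side")}
pickle.dump(d,open('c0.pkl','wb'))
cv2.imwrite('pics/scene0.png',d['scene']['img'][...,::-1]);cv2.imwrite('pics/side0.png',d['side']['img'][...,::-1])
for n in d:
  R=cv2.Rodrigues(np.array(d[n]['rvec'],float))[0];print(n,-R.T@np.ravel(d[n]['tvec']),R[2],d[n]['camera_matrix'],d[n]['dist'])
print(read_time_s(),read_tool_rot(),read_tcp_pos(),read_opening(),read_ft_force())
E
```

```text
scene [-0.04084766  0.66547074  0.52064266] [ 0.52328064 -0.75223271 -0.40040396] [[484.96071111   0.         258.94556711]
 [  0.         484.96071111 192.0788632 ]
 [  0.           0.           1.        ]] [0.03831484 0.         0.         0.         0.        ]
side [-0.06957922  0.25111201  0.98873041] [ 0.50733786 -0.35179035 -0.78667137] [[411.61502096   0.         254.34715203]
 [  0.         411.61502096 194.48437747]
 [  0.           0.           1.        ]] [-0.11965941  0.          0.          0.          0.        ]
0.1 [-8.55901983e-04  9.73689516e-01  2.27876992e-01 -2.65194001e-04] [ 0.28822132 -0.58218218  0.3028971 ] 0.08534526927087077 [0.55482169 0.0696053  0.71763668]
```

View pics/scene0.png

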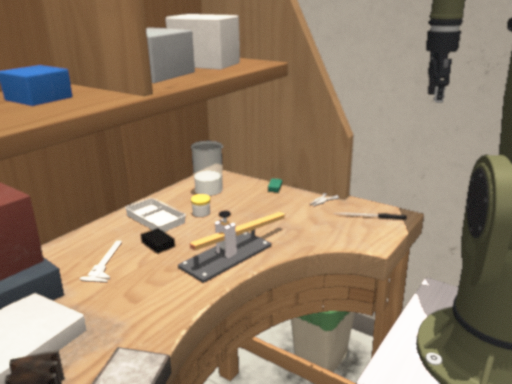

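View pics/side0.png

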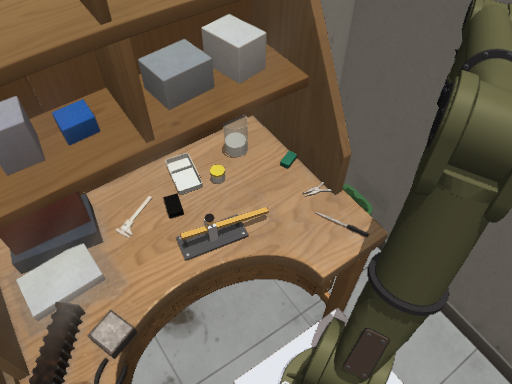

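The stand is at centre: in the scene view the button is at about (225,215), and the bar runs from (192,245) to (284,215). The long side points to the right, which is −y. In the side view the button is at (209,217) and the bar runs from (181,235) to (268,210).

```bash
cat > h.py <<'E'
import cv2,numpy as np
def ray(c,uv):
    R=cv2.Rodrigues(np.array(c['rvec'],float))[0];C=-R.T@np.ravel(c['tvec']).astype(float)
    u=cv2.undistortPoints(np.array(uv,float).reshape(-1,1,2),np.array(c['camera_matrix']),np.array(c['dist']))[:,0]
    return C,np.c_[u,np.ones(len(u))]@R
def plane(c,uv,z):
    C,d=ray(c,uv);return C+d*((z-C[2])/d[:,2])[:,None]
def proj(c,P):
    return cv2.projectPoints(np.array(P,float).reshape(-1,1,3),np.array(c['rvec'],float),np.array(c['tvec'],float),np.array(c['camera_matrix']),np.array(c['dist']))[0][:,0]
def tri(c1,p1,c2,p2):
    A,a=ray(c1,[p1]);B,b=ray(c2,[p2]);a=a[0];b=b[0]
    s=np.linalg.lstsq(np.c_[a,-b],B-A,rcond=None)[0];X=A+a*s[0];Y=B+b*s[1];return (X+Y)/2,np.linalg.norm(X-Y)
def biggest(m,box):
    k=np.zeros(m.shape,np.uint8);x0,y0,x1,y1=box;k[y0:y1,x0:x1]=m[y0:y1,x0:x1]
    n,l,s,_=cv2.connectedComponentsWithStats(k);i=1+np.argmax(s[1:,4]);return l==i
E
python3 - <<'E'
import pickle;from h import *
d=pickle.load(open('c0.pkl','rb'))
box={'scene':(170,195,300,285),'side':(165,200,280,265)}
tiles=[]
for n in d:
  c=d[n];im=c['img'];hsv=cv2.cvtColor(im,cv2.COLOR_RGB2HSV);x0,y0,x1,y1=box[n]
  brass=((hsv[...,0]>17)&(hsv[...,0]<28)&(hsv[...,1]>165)&(hsv[...,2]>110)).astype(np.uint8)
  dark=((hsv[...,1]<60)&(hsv[...,2]<125)).astype(np.uint8)
  for nm,m,z in(('brass',brass,.051),('dark',dark,.01)):
    b=biggest(m,box[n]);uv=np.argwhere(b)[:,::-1];P=plane(c,uv,z)[:,:2]
    r=cv2.minAreaRect((P*1000).astype(np.float32));print(n,nm,len(uv),r,cv2.minAreaRect(uv.astype(np.float32)))
  o=im.copy();o[brass>0]=(255,0,255);o[dark>0]=(0,255,0)
  tiles.append(cv2.resize(np.hstack([im[y0:y1,x0:x1],o[y0:y1,x0:x1]])[...,::-1],(800,290),interpolation=0))
cv2.imwrite('pics/m0.png',np.vstack(tiles))
E
```

```text
Traceback (most recent call last):
  File "h.py", line 15, in biggest
    n,l,s,_=cv2.connectedComponentsWithStats(k);i=1+np.argmax(s[1:,4]);return l==i
                                                    ~~~~~~~~~^^^^^^^^^
ValueError: attempt to get argmax of an empty sequence
```

```bash
python3 - <<'E'
import pickle;from h import *
d=pickle.load(open('c0.pkl','rb'))
for n,ps in(('scene',[(260,223),(272,219),(205,241),(250,240),(225,258),(195,266),(229,245),(224,214),(150,200)]),('side',[(250,215),(240,218),(190,233),(215,245),(200,248),(240,240),(212,232),(209,218),(150,250)])):
  hsv=cv2.cvtColor(d[n]['img'],cv2.COLOR_RGB2HSV)
  for p in ps: print(n,p,hsv[p[1],p[0]],hsv[p[1]+1,p[0]])
tiles=[cv2.resize(d[n]['img'][y0:y1,x0:x1,::-1],None,fx=6,fy=6,interpolation=cv2.INTER_CUBIC) for n,(x0,y0,x1,y1) in(('scene',(170,200,300,250)),('side',(165,200,295,250)))]
cv2.imwrite('pics/m0.png',np.vstack(tiles))
E
```

```text
scene (260, 223) [ 17 141 206] [ 17 140 169]
scene (272, 219) [ 17 142 201] [ 17 139 163]
scene (205, 241) [ 21 130 247] [ 17 144 219]
scene (250, 240) [10 11 69] [ 6 16 78]
scene (225, 258) [ 20  14 110] [  5  13 117]
scene (195, 266) [15  9 60] [15  8 62]
scene (229, 245) [ 11  25 165] [  9  22 164]
scene (224, 214) [ 8 22 47] [ 0 11 45]
scene (150, 200) [ 17  32 186] [ 18  31 188]
side (250, 215) [ 19 148 225] [ 21 147 217]
side (240, 218) [ 19 148 225] [ 22 144 219]
side (190, 233) [ 20 151 225] [ 19 150 222]
side (215, 245) [170   9  87] [ 0  6 86]
side (200, 248) [ 0  3 86] [ 0  9 89]
side (240, 240) [ 15 105 175] [ 15 107 176]
side (212, 232) [  8  19 105] [  4  17 105]
side (209, 218) [10 34 45] [ 5 34 45]
side (150, 250) [ 16 120 178] [ 15 118 181]
```

View pics/m0.png

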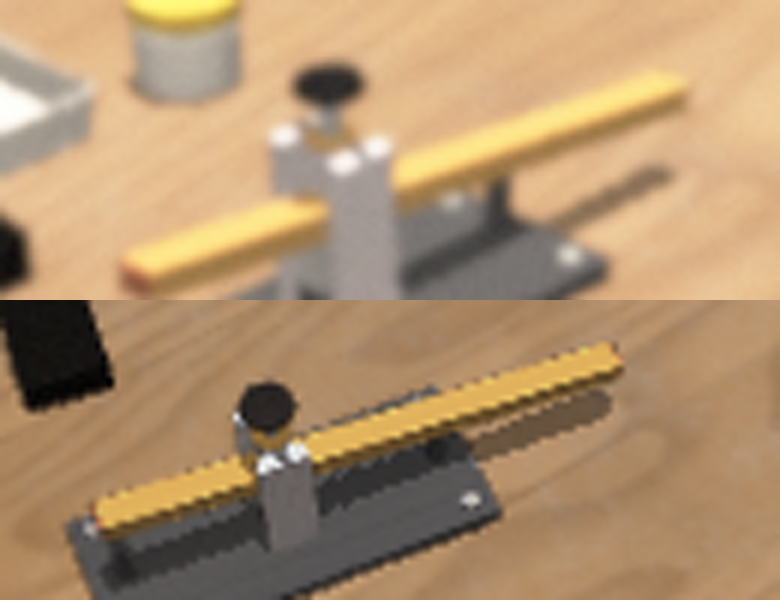

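The crop shows the bar ends clearly, in scene px ≈(193,244) and (284,214) and in side px ≈(181,285/6+200…) and (268,258/6+...). The bar is still tipped, with the −y end down. Next I'll threshold with corrected colours.

```bash
python3 - <<'E'
import pickle;from h import *
d=pickle.load(open('c0.pkl','rb'))
box={'scene':(170,195,300,285),'side':(165,200,280,265)}
bt={}
for n in d:
  c=d[n];im=c['img'];hsv=cv2.cvtColor(im,cv2.COLOR_RGB2HSV);x0,y0,x1,y1=box[n]
  brass=((hsv[...,0]>14)&(hsv[...,0]<27)&(hsv[...,1]>125)&(hsv[...,2]>190)).astype(np.uint8)
  dark=((hsv[...,1]<50)&(hsv[...,2]<135)).astype(np.uint8)
  b=biggest(dark,box[n]);uv=np.argwhere(b)[:,::-1]
  P=plane(c,uv,.01)[:,:2]
  print(n,'base',len(uv),cv2.minAreaRect((P*1000).astype(np.float32)))
  k=np.zeros_like(brass);k[y0:y1,x0:x1]=brass[y0:y1,x0:x1];nn,l,s,_=cv2.connectedComponentsWithStats(k)
  m=np.isin(l,[i for i in range(1,nn) if s[i,4]>60]);uv=np.argwhere(m)[:,::-1]
  print(n,'brass',len(uv),s[1:,4][s[1:,4]>20],cv2.boxPoints(cv2.minAreaRect(uv.astype(np.float32))).round(1).tolist(),cv2.minAreaRect((plane(c,uv,.057)[:,:2]*1000).astype(np.float32)))
  bb={'scene':(217,207,234,219),'side':(202,211,218,226)}[n]
  bl=((hsv[...,2]<75)).astype(np.uint8);q=np.argwhere(biggest(bl,bb))[:,::-1];bt[n]=q.mean(0);print('button',bt[n],len(q),q.min(0),q.max(0),plane(c,[bt[n]],.1005))
print(tri(d['scene'],bt['scene'],d['side'],bt['side']))
E
```

```text
scene base 1607 ((502.2354431152344, -2.0704879760742188), (199.37509155273438, 79.95863342285156), 80.30804443359375)
scene brass 155 [54 85 70] [[191.0, 243.0], [281.8999938964844, 211.6999969482422], [283.20001220703125, 215.60000610351562], [192.3000030517578, 246.89999389648438]] ((493.4165344238281, -31.78150177001953), (217.25180053710938, 15.236067771911621), 70.9791488647461)
button [224.25       213.86111111] 36 [220 212] [228 216] [[0.50479521 0.00140916 0.1005    ]]
side base 1221 ((505.7085876464844, -3.957611083984375), (188.32603454589844, 79.41963195800781), 79.54582977294922)
side brass 361 [239 122] [[180.39999389648438, 233.0], [266.79998779296875, 206.10000610351562], [268.20001220703125, 210.60000610351562], [181.8000030517578, 237.5]] ((499.49920654296875, -45.93861389160156), (249.16567993164062, 15.263912200927734), 76.47039794921875)
button [209.  217.5] 60 [205 214] [213 221] [[ 0.50771537 -0.00407042  0.1005    ]]
(array([ 0.51039532, -0.00530866,  0.09626044]), np.float64(0.00013953455358100146))
```

```bash
cat >> h.py <<'E'
S=np.array([.5065,-.004]);YAW=np.radians(-10.1)
ey=np.array([-np.sin(YAW),np.cos(YAW)]);ex=np.array([np.cos(YAW),np.sin(YAW)])
def W(x,y,z): return [*(S+x*ex+y*ey),z]
def quat(a): return [0,np.cos(a/2),np.sin(a/2),0]   # tool x at world angle a, pointing down
def brass(c,box):
    hsv=cv2.cvtColor(c['img'],cv2.COLOR_RGB2HSV)
    b=((hsv[...,0]>14)&(hsv[...,0]<27)&(hsv[...,1]>125)&(hsv[...,2]>190)).astype(np.uint8)
    x0,y0,x1,y1=box;k=np.zeros_like(b);k[y0:y1,x0:x1]=b[y0:y1,x0:x1]
    n,l,s,_=cv2.connectedComponentsWithStats(k);return np.argwhere(np.isin(l,[i for i in range(1,n) if s[i,4]>25]))[:,::-1]
BOX={'scene':(150,180,320,275),'side':(150,185,310,262)}
def tilt(c,name='scene'):
    """tilt (rad, + = -y end down) from slope of the bar's image line; y of the two ends in stand frame"""
    uv=brass(c,BOX[name]).astype(np.float32)
    if len(uv)<20: return None
    vx,vy,x,y=cv2.fitLine(uv,cv2.DIST_HUBER,0,.01,.01).ravel();a=np.arctan2(vy,vx)
    def end(t,s): return W(0,s*np.cos(t),.057+s*np.sin(t))
    ts=np.linspace(-.2,.2,161);A=[]
    for t in ts:
        p,q=proj(c,[end(t,-.1),end(t,.1)]);A.append(np.arctan2(*(p-q)[::-1]))
    e=np.angle(np.exp(2j*(np.array(A)-a)));t=ts[np.argmin(abs(e))]
    o,u=proj(c,[end(t,0),end(t,.1)]);g=u-o;ys=np.linspace(-.22,.22,881);L=proj(c,[end(t,s) for s in ys])@g
    k=uv@g;return t,float(np.interp(np.percentile(k,.5),L,ys)),float(np.interp(np.percentile(k,99.5),L,ys)),len(uv)
E
python3 - <<'E'
import pickle;from h import *;from workcell import *
d=pickle.load(open('c0.pkl','rb'))
for n in d: print(n,tilt(d[n],n))
print('file',plane(d['side'],[(315,212),(368,235)],.008),'jar',plane(d['side'],[(217,171)],.041),'char',plane(d['side'],[(173,205)],.022))
for a in(YAW+np.pi/2,YAW-np.pi/2,YAW):
  for p in(W(0,-.21,.1),W(0,-.21,.25),W(0,.21,.1),W(0,0,.17),W(0,-.1,.3)):
    q=inverse_kinematics(p,quat(a));print(round(a,2),np.round(p,3),None if q is None else np.round(q,2))
E
```

```text
scene (np.float64(0.12), -0.16789796533701812, 0.0869004896942116, 212)
side (np.float64(0.08999999999999997), -0.17043331565883316, 0.08202629158512323, 361)
file [[ 0.40780101 -0.29696872  0.008     ]
 [ 0.25922683 -0.36993241  0.008     ]] jar [[ 0.6820534  -0.13048886  0.041     ]] char [[0.65740689 0.03797457 0.022     ]]
1.39 [ 0.47  -0.211  0.1  ] [ 0.78  0.27 -0.45  1.98  0.15  0.92  0.07]
1.39 [ 0.47  -0.211  0.25 ] [ 0.81  0.09 -0.46  1.84  0.04  1.22  0.16]
1.39 [0.543 0.203 0.1  ] [ 0.42  0.59 -1.03  1.81  0.58  1.07 -1.  ]
1.39 [ 0.506 -0.004  0.17 ] [ 0.6   0.19 -0.7   1.94  0.14  1.06 -0.33]
1.39 [ 0.489 -0.102  0.3  ] [ 0.71  0.03 -0.56  1.8   0.01  1.32 -0.03]
-1.75 [ 0.47  -0.211  0.1  ] [-0.55  0.41  1.07  2.03 -0.44  0.96 -2.57]
-1.75 [ 0.47  -0.211  0.25 ] None
-1.75 [0.543 0.203 0.1  ] [ 0.51  0.7  -1.18  1.81  0.71  1.14  2.05]
-1.75 [ 0.506 -0.004  0.17 ] [ 0.99  0.33 -1.17  1.93  0.34  1.1   2.65]
-1.75 [ 0.489 -0.102  0.3  ] None
-0.18 [ 0.47  -0.211  0.1  ] [ 0.64  0.25 -0.3   1.99  0.1   0.91 -1.45]
-0.18 [ 0.47  -0.211  0.25 ] [ 0.67  0.08 -0.32  1.85  0.03  1.22 -1.4 ]
-0.18 [0.543 0.203 0.1  ] [ 0.26  0.49 -0.81  1.82  0.41  1.01 -2.46]
-0.18 [ 0.506 -0.004  0.17 ] [ 0.55  0.18 -0.64  1.94  0.12  1.06 -1.89]
-0.18 [ 0.489 -0.102  0.3  ] [ 0.62  0.02 -0.47  1.81  0.01  1.32 -1.6 ]
```

Ends are at y ≈ −0.17 and +0.085, so the middle is near −43 mm and the tilt is ≈0.105, which fits the task text. Next: shut the gripper and look from above with the wrist camera.

```bash
python3 - <<'E'
from workcell import *
import pickle;from h import *
grip(0.0,40)
reach(W(0,-.10,.32),quat(YAW+np.pi/2))
c=capture('wrist');pickle.dump(c,open('w0.pkl','wb'))
im=c['img'].copy()
for p in proj(c,[W(0,0,.1025),W(.04,.095,.01),W(-.04,.095,.01),W(.04,-.095,.01),W(-.04,-.095,.01)]): cv2.circle(im,tuple(int(v) for v in p),3,(255,0,255),1)
cv2.imwrite('pics/w0.png',im[...,::-1])
print(read_time_s(),read_tcp_pos(),read_opening(),read_ft_force(),tilt(capture('scene')))
E
```

```text
2.8 [ 0.48885924 -0.10415057  0.3198252 ] 0.00039941255419548126 [-0.56858881 -0.11015494  1.41373652] (np.float64(0.12), -0.16863417695780492, 0.08664976309472062, 164)
```

View pics/w0.png

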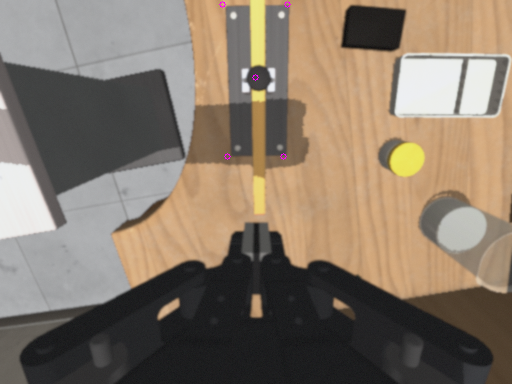

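The wrist view shows the stand about 3–4 px to the right of my estimate: base corners at (231,157) and (287,157), button at (258,78), bar centre line at column ~259. I'll refine from this view.

```bash
python3 - <<'E'
import pickle;from h import *
c=pickle.load(open('w0.pkl','rb'));hsv=cv2.cvtColor(c['img'],cv2.COLOR_RGB2HSV)
dark=((hsv[...,1]<60)&(hsv[...,2]<150)).astype(np.uint8)
def st(P): D=P[:,:2]-S; return np.c_[D@ex,D@ey]*1000
for r in(15,45,100,125,150):
  row=np.where(dark[r,200:310])[0]+200;p=st(plane(c,[(row.min()-.5,r),(row.max()+.5,r)],.01));print('base',r,row.min(),row.max(),p.round(1).tolist())
for col in(240,275):
  k=np.where(dark[:200,col])[0];print('col',col,k.min(),k.max(),st(plane(c,[(col,k.min()-.5),(col,k.max()+.5)],.01)).round(1).tolist())
b=((hsv[...,0]>17)&(hsv[...,0]<32)&(hsv[...,1]>135)).astype(np.uint8)
for r in(20,40,58,120,140,165,190,205):
  row=np.where(b[r,240:280])[0]+240
  if len(row):
    z=.057+.105*(130-r)/150*.2 if 0 else .057
    print('bar',r,row.min(),row.max(),st(plane(c,[(row.mean(),r)],.05)).round(1).tolist(),hsv[r,259])
bl=(hsv[...,2]<60).astype(np.uint8);q=np.argwhere(biggest(bl,(245,62,272,95)))[:,::-1];print('button',q.min(0),q.max(0),st(plane(c,[(q.min(0)+q.max(0))/2],.1025)))
R=cv2.Rodrigues(np.array(c['rvec'],float))[0];print(-R.T@np.ravel(c['tvec']))
E
```

```text
base 15 226 288 [[-37.1, 83.5], [41.7, 83.3]]
base 45 228 287 [[-35.6, 49.2], [41.3, 49.0]]
base 100 229 286 [[-36.4, -18.3], [41.8, -18.6]]
base 125 230 286 [[-36.0, -51.3], [42.7, -51.6]]
base 150 231 285 [[-35.7, -85.9], [42.2, -86.2]]
col 240 6 155 [[-18.7, 94.0], [-22.4, -93.8]]
col 275 6 154 [[24.7, 93.8], [27.4, -92.6]]
bar 120 253 262 [[2.4, -43.1]] [ 18 143 177]
bar 140 255 262 [[3.6, -67.5]] [ 18 142 174]
bar 165 255 262 [[3.5, -99.4]] [ 18 143 171]
button [264  69] [265  70] [[9.06313029 7.79803431]]
[ 0.50149547 -0.03267451  0.38875565]
```

```bash
sed -i 's/^S=.*/S=np.array([.5065,-.004])+.0029*np.array([.985,-.175]);YAW=np.radians(-9.8)/' h.py
cat > push.py <<'E'
from workcell import *
from h import *
import sys
Z=.1
def obs(t='',wait=0.):
    if wait: pause(wait)
    r=tilt(capture('scene'));print(t,round(read_time_s(),2),None if r is None else np.round(r,4).tolist(),flush=True);return r
E
python3 - <<'E'
from push import *
Q=quat(YAW+np.pi/2)
reach(W(0,-.215,.16),Q);servo_line(W(0,-.215,Z))
f0=read_ft_force()
y=-.176
while y<-.098:
    servo_line(W(0,y-.011,Z),velocity=.03)
    f=read_ft_force()-f0
    servo_line(W(0,y-.016,Z),velocity=.05)
    r=obs('face %.4f F %.1f'%(y,f@np.r_[ey,0]),.1)
    if r is not None and r[0]<.07: break
    y+=.002 if y>-.166 else .005
obs('later',.7)
E
```

```text
face -0.1760 F 0.9 5.69 [0.1225, -0.1296, 0.0857, 190.0]
face -0.1710 F 1.9 6.58 [0.125, -0.124, 0.0858, 186.0]
face -0.1660 F -0.0 7.46 [0.11, -0.122, 0.0903, 196.0]
face -0.1640 F -0.2 8.24 [0.1125, -0.1193, 0.0904, 190.0]
face -0.1620 F -0.6 9.03 [0.11, -0.1153, 0.0946, 190.0]
face -0.1600 F 0.3 9.81 [0.105, -0.1122, 0.0965, 188.0]
face -0.1580 F 0.2 10.59 [0.1025, -0.112, 0.0971, 192.0]
face -0.1560 F 0.9 11.38 [0.1, -0.1101, 0.0992, 189.0]
face -0.1540 F -0.0 12.16 [0.1, -0.1062, 0.1033, 194.0]
face -0.1520 F -0.0 12.94 [0.1, -0.1053, 0.102, 191.0]
face -0.1500 F 0.2 13.72 [0.1, -0.1025, 0.1061, 192.0]
face -0.1480 F -0.2 14.51 [0.1, -0.1015, 0.1081, 195.0]
face -0.1460 F 0.2 15.29 [0.1, -0.0997, 0.1102, 194.0]
face -0.1440 F -0.1 16.07 [0.095, -0.0967, 0.1107, 197.0]
face -0.1420 F -0.5 16.86 [0.0925, -0.0929, 0.1133, 195.0]
face -0.1400 F 0.9 17.64 [0.0875, -0.0926, 0.1164, 203.0]
face -0.1380 F 0.5 18.43 [0.0925, -0.0928, 0.1186, 204.0]
face -0.1360 F 0.1 19.21 [0.085, -0.0897, 0.119, 203.0]
face -0.1340 F 0.3 19.99 [0.09, -0.0873, 0.122, 199.0]
face -0.1320 F 0.9 20.77 [0.09, -0.0836, 0.1252, 203.0]
face -0.1300 F -0.1 21.56 [0.09, -0.0826, 0.1272, 204.0]
face -0.1280 F 0.5 22.34 [0.0025, -0.0793, 0.1299, 194.0]
later 23.09 [-0.025, -0.0793, 0.1287, 195.0]
```

```bash
python3 - <<'E'
from push import *
servo_line(W(0,-.165,Z),velocity=.1)
for i in range(8):
    r=obs('',.3);print('   side',tilt(capture('side'),'side'))
E
```

```text
23.8 [-0.0125, -0.0993, 0.1291, 207.0]
   side (np.float64(-0.007500000000000007), -0.09487864331434512, 0.1273708553116366, 358)
 24.2 [-0.005, -0.101, 0.1294, 208.0]
   side (np.float64(0.014999999999999986), -0.09616550437773731, 0.12739634453471232, 363)
 24.6 [0.01, -0.0981, 0.1302, 202.0]
   side (np.float64(0.007500000000000007), -0.0960374038346171, 0.12828233328940566, 363)
 25.0 [-0.015, -0.1016, 0.1281, 202.0]
   side (np.float64(0.0025000000000000022), -0.0959533128538849, 0.12828012630755348, 363)
 25.4 [0.0, -0.0987, 0.1288, 206.0]
   side (np.float64(0.0025000000000000022), -0.09596017706556259, 0.128286434924643, 361)
 25.8 [-0.01, -0.1019, 0.1291, 212.0]
   side (np.float64(0.0050000000000000044), -0.09599522437895157, 0.12794343740316613, 363)
 26.2 [-0.0075, -0.1009, 0.1293, 210.0]
   side (np.float64(-0.0025000000000000022), -0.09586692869714188, 0.12827612552623785, 364)
 26.6 [0.0, -0.1001, 0.1306, 206.0]
   side (np.float64(0.0025000000000000022), -0.0959533128538849, 0.12828012630755348, 363)
```

Level and steady, but probably near the −4 mm limit. I'll nudge it another 2.5 mm to centre it and check again.

```bash
python3 - <<'E'
from push import *
servo_line(W(0,-.145,Z),velocity=.08)
servo_line(W(0,-.1255-.011,Z),velocity=.02)
servo_line(W(0,-.160,Z),velocity=.04)
servo_line(W(0,-.160,.20),velocity=.12)
for i in range(6):
    r=obs('',.35);print('   side',tilt(capture('side'),'side'))
cv2.imwrite('pics/s2.png',cv2.resize(capture('scene')['img'][170:290,150:310,::-1],None,fx=5,fy=5,interpolation=cv2.INTER_CUBIC))
E
```

```text
29.75 [-0.015, -0.0893, 0.1308, 213.0]
   side (np.float64(-0.0025000000000000022), -0.08507212420735652, 0.12985944574239208, 347)
 30.2 [-0.0175, -0.0892, 0.1307, 212.0]
   side (np.float64(-0.0025000000000000022), -0.08507707990075773, 0.12986251929200587, 346)
 30.65 [-0.015, -0.0893, 0.1308, 214.0]
   side (np.float64(-0.0025000000000000022), -0.08507707990075773, 0.12986251929200587, 346)
 31.1 [-0.02, -0.0879, 0.1306, 217.0]
   side (np.float64(-0.0025000000000000022), -0.08507212420735652, 0.12985944574239208, 347)
 31.55 [-0.015, -0.0882, 0.1308, 209.0]
   side (np.float64(-0.0025000000000000022), -0.08507212420735652, 0.12985944574239208, 347)
 32.0 [-0.015, -0.0882, 0.1308, 211.0]
   side (np.float64(-0.0025000000000000022), -0.08507212420735652, 0.12985944574239208, 347)
```

View pics/s2.png

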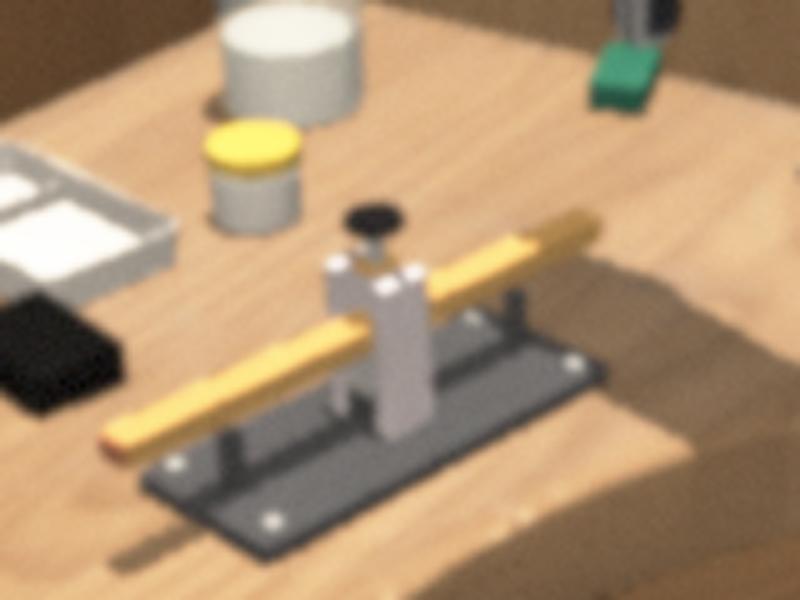

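The picture shows the bar clear of both posts and level, with its end at (110,440) and the gap over the post at (232,440). Now the button press.

```bash
python3 - <<'E'
from push import *
servo_line(W(0,-.08,.23),velocity=.15)
servo_line(W(0,0,.23),velocity=.15)
servo_line(W(0,0,.180),velocity=.08)
print('pre',tilt(capture('side'),'side'),read_time_s())
f0=read_ft_force()
s=servo_line(W(0,0,.1595),velocity=.012,max_force=18)
print('stop',s,read_tcp_pos(),read_ft_force()-f0,read_time_s())
pause(.4);print(read_tcp_pos(),read_ft_force()-f0)
cv2.imwrite('pics/p3.png',cv2.resize(capture('scene')['img'][170:290,150:310,::-1],None,fx=5,fy=5,interpolation=cv2.INTER_CUBIC))
obs('down')
servo_line(W(0,0,.185),velocity=.015)
servo_line(W(0,0,.28),velocity=.12)
for i in range(3): obs('up',.3);print('   side',tilt(capture('side'),'side'))
E
```

```text
pre (np.float64(-0.007500000000000007), -0.12491474807140679, 0.1300085125404851, 294) 34.325
stop True [ 0.5095074  -0.00447325  0.16306682] [-2.90358761  1.71720857  7.75865744] 35.725
[ 0.50951842 -0.00448306  0.16312757] [-2.43032838  0.74711351  8.133082  ]
down 36.23 [0.0, -0.123, 0.1286, 203.0]
up 39.17 [0.0025, -0.1246, 0.1318, 182.0]
   side (np.float64(-0.007500000000000007), -0.12492995959583675, 0.1300174942016691, 291)
up 39.58 [0.0025, -0.1246, 0.1318, 182.0]
   side (np.float64(-0.007500000000000007), -0.12493503010398009, 0.13002048808873048, 290)
up 39.98 [0.0025, -0.1246, 0.1318, 178.0]
   side (np.float64(-0.0050000000000000044), -0.1249885854702765, 0.13002132973864605, 292)
```

View pics/p3.png

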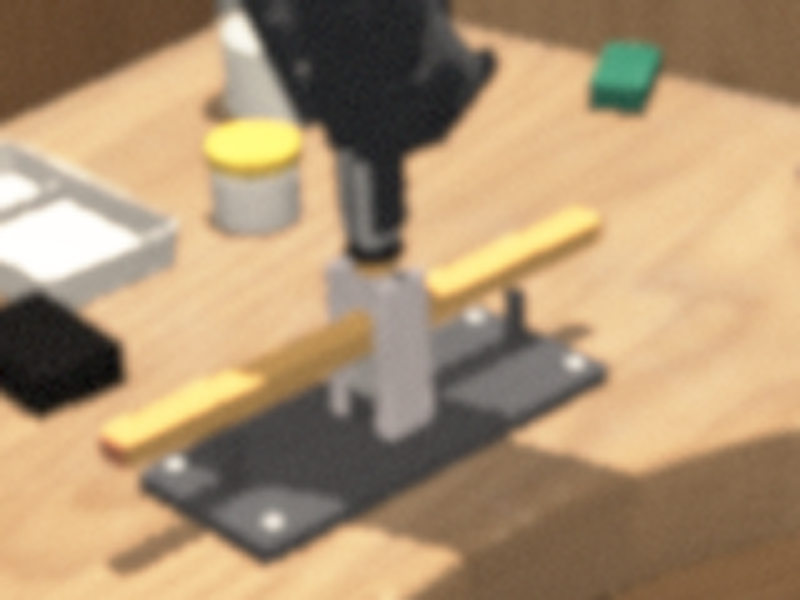

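The first press stopped with tip z = 0.090, where the stop should be 0.0905, and the holding force was 8.1 N, which the task gives for fully down. The bar is still level. I'll press once more, slightly harder, to prove the button is on its stop, and then check the whole scene.

```bash
python3 - <<'E'
from push import *
servo_line(W(0,0,.180),velocity=.1)
f0=read_ft_force();print('pre',tilt(capture('side'),'side'))
for z in(.170,.1645): servo_line(W(0,0,z),velocity=.015,max_force=20);print(z,read_tcp_pos()[2],read_ft_force()-f0)
s=servo_line(W(0,0,.161),velocity=.006,max_force=20)
print('stop',s,read_tcp_pos()[2],read_ft_force()-f0);pause(.2);print(read_tcp_pos()[2],read_ft_force()-f0)
servo_line(W(0,0,.185),velocity=.02)
servo_line(W(0,-.02,.30),velocity=.12)
reach(W(0,-.25,.32),quat(YAW+np.pi/2))
for i in range(3): obs('up',.3)
a=capture('scene');b=capture('side');print(tilt(b,'side'),read_time_s())
cv2.imwrite('pics/end.png',np.vstack([cv2.resize(x[...,::-1],(640,300)) for x in(a['img'][150:290,100:400],b['img'][150:290,100:400])]))
import pickle;d=pickle.load(open('c0.pkl','rb'))
for n,c,bs in(('scene',a,{'jar':(185,190,215,220),'char':(135,225,180,255),'file':(335,205,412,224)}),('side',b,{'jar':(208,162,228,186),'char':(160,190,188,220),'file':(312,208,372,240)})):
  for k,(x0,y0,x1,y1) in bs.items(): print(n,k,np.abs(c['img'][y0:y1,x0:x1].astype(float)-d[n]['img'][y0:y1,x0:x1]).mean().round(2))
E
```

```text
pre (np.float64(-0.007500000000000007), -0.12491981857955006, 0.13001150642754644, 293)
0.17 0.17025148183850164 [ 0.03777896 -0.57672218  2.54493381]
0.1645 0.16476207807810492 [-0.87839286 -0.63021392  5.08429024]
stop False 0.16266591550997545 [-4.84947064 -0.65111066 14.65980973]
0.16267295598783016 [-5.14510044 -1.29485672 14.9821512 ]
up 47.23 [-0.0025, -0.1239, 0.1312, 229.0]
up 47.58 [-0.005, -0.1224, 0.1311, 228.0]
up 47.93 [-0.005, -0.1224, 0.1311, 230.0]
(np.float64(-0.0025000000000000022), -0.12445587557641803, 0.12967238171379608, 415) 48.0333
scene jar 3.64
scene char 3.68
scene file 10.4
side jar 13.36
side char 9.85
side file 16.82
```

View pics/end.png

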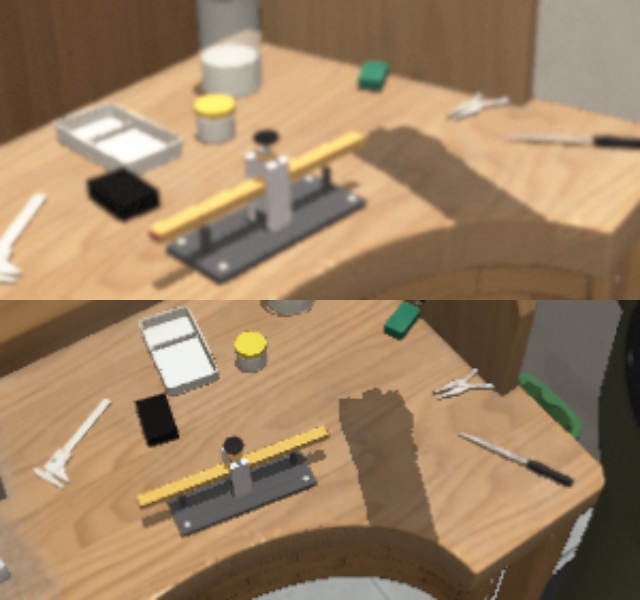

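The second press rose steeply to 15 N at tip z ≈ 0.0897, so the button was on its stop. The button is back up and the bar is level and clear of both posts. The file (side px ~316,213) and jar (~217,169) are where they started, and the arm is clear.

```bash
python3 - <<'E'
from push import *
obs('final');finish_job()
E
```

```text
final 48.08 [-0.005, -0.1223, 0.1311, 234.0]
the job is handed in; nothing more can be done
```

I slid the bar until it balanced, marked it with the pin and handed the job in at 48 s of the 72 s allowed. No verdict is given.

- **Sliding:** I pushed the −y end face with the closed fingertips, mostly in 2 mm steps, backing off after each one. The bar first came level after about 45 mm of travel. A final nudge of about 2.5 mm centred it. It then stayed level for over 2 s, clear of both posts.
- **Pressing:** I pressed the button twice with the bar free and level. The first press stopped at the expected stop height with 8 N holding. I added the second to make sure the button was on its stop: the force rose steeply to 15 N about 0.4 mm lower.
- **Last checks:** After the arm withdrew, tilt read −0.005 rad in the scene camera and −0.0025 rad in the side camera, which is level within measurement error. The button is back up.
- **Disagreements:** The scene camera read about −0.015 rad after the nudge, when the arm's shadow lay on the bar, while the side camera read about −0.0025. The before/after picture comparison was also noisy (mean differences up to 17 grey levels). By pixel position the jar and file have not moved. The charcoal block looks undisturbed, but I did not measure its position again.

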